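# Feed a tube box through the chute flap

### The job

Push the flat tube box across the deck of the feed chute, square on, so that it swings the hanging flap open and goes in under it, and keep pushing until it slides away down the chute to the end stop; then draw the hand back so that the flap hangs shut. Only push the box with the fingers: never lift it, stand it on edge or let it go over the side of the deck, and leave the two bottles beside the chute and the carton where they are.

Things in the scene. Friction and masses are not known exactly. Their poses are not given: they have to be found in the camera images.
- chute: Fixed feed chute. Origin on the bench, below the middle of the opening's front face; +x leads inward (the way to push), y left looking in, z up. Polished steel deck, top 64 mm up, from x = -165 to 12 mm, 250 mm wide, no rim. There a slide 146 mm wide drops at 0.56 rad, 100 mm long, low friction (about 0.2): a box slides down by itself once its middle is past x = 12 mm.
- opening (a point): Middle of the lower edge of the opening, on the deck (64 mm above the bench), on the front face of the frame. Axes as the chute's. Opening 146 mm wide and 42 mm high, between two 12 mm square posts, under a header whose top is 60 mm above the deck. Fingers pointing down can push up to the front face, not beyond.
- flap_edge (a point): Middle of the lower edge of the flap; shut, it hangs 4 mm above the deck, 5 mm behind the opening's front face.
- flap (a joint): Angle (rad) of the plain aluminium flap, 138 wide, 38 high, 3 mm thick, 0.04 kg, hinged along its top edge 42 mm above the deck. 0 = hanging shut on its stop; grows as the lower edge swings inward, to 1.45. It opens only inward, needs under 1 N, and falls shut by its own weight; it stands at about 1.05 with the box under it.
- end_stop (a point): Middle of the foot of the end stop, where the slide ends, about 11 mm above the bench. The box comes to rest against it, lying on the slope, its centre about 69 mm beyond the opening's front face.
- tube_box: The box to feed: flat closed blue plastic tube box, 109 mm (its x) by 66 mm (its y) by 23 mm high, 0.1 to 0.16 kg. Origin at the centre of its underside, z up. It lies on the deck before the opening, up to 45 mm to either side of the chute's middle line, its long x axis across the chute (along the chute's y) but for up to 0.4 rad.
- bottle_a: Bystander: white plastic reagent bottle, 46 mm across, 88 mm high, standing on the bench to the right of the slide (looking in). Origin at the centre of its underside.
- bottle_b: Bystander: small bottle with red cap, 34 mm across, 73 mm high, standing on the bench to the left of the slide. Origin at the centre of its underside.
- film_carton: Bystander: white carton with a blue band, 62 x 111 x 55 mm, standing off to the left near the black bucket. Origin at the centre of its underside.
Things that resemble listed ones, but are neither listed nor needed, are in the scene too. Leave any yellow look-alike of the tube_box alone.

How it is judged:
By the outcome, as a careful person would: the job done as asked, in the order asked, and still so for the second after the job is handed in, with the robot touching nothing.
It also fails if it takes over 58 s, if anything falls off the work surface, if the arm or the gripper's body presses on something with over 40 N, if the wrist force passes 120 N, or if a joint passes its speed limit or range.

### The arm

A 7-joint arm with a two-finger parallel gripper is mounted at the origin on a cart in front of the work surface, level with it; the furniture and walls round the work are solid. World frame = base frame: x ahead of the robot, y to its left, z up, the work surface at z = 0. Lengths are in m, angles in rad, forces in N, time in s.
With the tool pointing down it reaches from about 0.4 to 0.85 m from the base axis. Payload 4.5 kg.
Tool frame: the origin (TCP) lies midway between the tips of the shut fingers; the grasp point (between the pads) lies 19 mm behind it; z points along the fingers, y is the line along which they close (so a half turn about z gives the same grasp; the last joint's range is limited). The gripper opens to 88 mm and grips with 3 to 60 N. Pads are 18 mm wide; open, the fingers measure 123 mm over their backs; the gripper's body (75 mm by 187 mm) begins 45 mm behind the grasp point.
Start: joints at [-1.294, 0.689, -0.195, 1.565, 0.157, 0.902, -0.215], TCP at [0.15, 0.607, 0.239] pointing down, gripper open.
Joint ranges: [-3.01, 3.01], [-0.46, 2.08], [-1.47, 1.51], [0.13, 2.56], [-1, 4.14], [0.04, 2.09], [-2.66, 2.66]. Speed limits (rad/s): [2.57, 2.57, 3.14, 3.14, 3.14, 3.14, 3.14].

### API

Orientations are given as a unit quaternion [x, y, z, w].
In Python, from plant import r gives the robot as it stands.
- The arm moves only by the tool carry_out, never from a script. Its argument "plan" is a list of rows, each an object with "rot": the turn, a rotation vector about the tool's x, y, z in rad, a list of three; "xyz": the shift along the tool's x, y, z in m, a list of three; "grip": the closure in counts, from 0 (fully open) to 255 (shut). In form: [{"rot": [wx, wy, wz], "xyz": [dx, dy, dz], "grip": grip}, ...]. A call has 1 to 8 rows; each row is the pose to reach, as a shift and turn from the pose commanded when the call began, along the tool's axes at that moment; what a row does not reach only later rows make up. A row lasts 1/12 s, in which the tool goes at most 41.7 mm and 7.16 degrees, less where a joint would pass 70% of its speed; a pose out of reach is approached as far as the arm can. A call with a gripper value outside its range is refused whole. The fingers move at their own pace and stop on an object; "squeeze" is the grip in N (left out, the last holds). Time passes only in rows, so rows that repeat a pose let the fingers close. It gives the time, the measured TCP pose, the force, the opening and the grip force at its end, in the units of the state.
- r.get_state(): the state, without advancing time (a new reading comes with each control period).
- r.snapshot(name): name is "scene" or "side" or "wrist"; returns the picture (384x512x3 uint8, red, green, blue); there is no depth.
- r.camera_params(name): a dict with "fx", "fy", "cx", "cy" (pixels), "position" and "attitude" of the camera in the world; the wrist camera has in their place "hand_eye" (4x4, takes a point from camera to tool coordinates, whose origin is the TCP and whose axes are the flange's). Camera axes: x right, y down, z forward; pixel columns grow to the right and rows downward; lengths in m; the calibration is good to about 2 mm. The wrist camera is an equidistant fisheye: a pixel r from the principal point sees the ray r / f radians off the axis. A picture is of the moment at which its call begins: read the wrist's pose just before it. camera_params takes no time and is no camera call.
- r.finish_job(): hands the job in; it is judged then, once.
The state is a dict: "clock": time; "q": joint angles; "qd": joint speeds; "joint_torque": joint torques, N m; "tool_pos": TCP position; "eef_rot": TCP orientation; "contact_force": force on the tool from outside, world axes, zero at the start; "moment": the same for the moment, N m; "opening": opening from 0.0 (shut) to 1.0 (fully open); "finger_force": force on a finger pad.
Only numpy, scipy, OpenCV 4.12 (cv2) and the standard library are available. Lean on these libraries where they do the work, as an engineer would, in place of code of your own. Each camera call takes 0.05 s, during which the arm holds its last target. There are 200 camera calls.

## Working session

There is one attempt and no reset: what is moved stays moved. The work goes in short steps, Python scripts to look and compute and a tool call to move; the robot and the scene stay as the last step left them, time stands still between calls to the robot, and variables do not carry over. Pictures are saved under pics/ and viewed, at most 10 in all, crops included, and the job is handed in when it is done.

Besides the shell and the picture viewer there is one more tool, called as name([rows], argument=value, ...), one row to a line, values as JSON. carry_out: Moves the arm, as the interface text tells. Its arguments: {"type":"object","properties":{"plan":{"type":"array"},"squeeze":{"type":"number"}},"required":["plan"]}

```bash
mkdir -p pics
python3 - <<'E'
from plant import r
import cv2
s=r.get_state();print(s)
for n in("scene","side"):
    cv2.imwrite(f"pics/{n}0.png",r.snapshot(n)[:,:,::-1]);print(n,r.camera_params(n))
print(r.camera_params("wrist"))
E
```

```text
{'clock': 0.0, 'q': array([-1.29421296,  0.68996987, -0.19451672,  1.56635703,  0.1573037 ,
        0.90246504, -0.21511973]), 'qd': array([-0.00013542, -0.00051844, -0.00079718,  0.00061899,  0.00021109,
        0.00017825, -0.0005205 ]), 'joint_torque': array([ 4.66441616e-04, -5.27558899e+01, -1.26654122e+00, -1.53426468e+01,
       -5.26216824e-02,  6.76886397e-03,  1.68969154e-04]), 'tool_pos': array([0.15014817, 0.60604816, 0.23791543]), 'eef_rot': array([ 1.21058642e-01,  9.92644946e-01, -9.02517095e-04, -4.46863141e-05]), 'contact_force': array([0.51563913, 0.51450218, 0.73673857]), 'moment': array([ 0.04156353,  0.00330894, -0.01144972]), 'finger_force': 0.0, 'opening': 0.9955573765105247}
scene {'fx': 352.41391100543774, 'fy': 352.41391100543774, 'cx': 253.64801983514636, 'cy': 184.11933829203505, 'position': array([0.19048316, 0.29769191, 0.92011332]), 'attitude': array([-0.45755545,  0.85101702, -0.22411167,  0.12722818])}
side {'fx': 367.5496939016516, 'fy': 367.5496939016516, 'cx': 252.1633690942471, 'cy': 191.46622272923616, 'position': array([ 0.48521753, -0.68192231,  0.7020002 ]), 'attitude': array([ 0.89820207, -0.04866099,  0.03421718, -0.43553913])}
{'fx': 297.3186396354542, 'fy': 297.3186396354542, 'cx': 257.2287701315744, 'cy': 189.27198015721635, 'hand_eye': array([[-6.39794142e-04, -9.61473311e-01, -2.74897549e-01,
         6.99426520e-02],
       [ 9.99999717e-01, -5.06635110e-04, -5.55399004e-04,
        -1.90423108e-04],
       [ 3.94728569e-04, -2.74897826e-01,  9.61473364e-01,
        -1.46116891e-01],
       [ 0.00000000e+00,  0.00000000e+00,  0.00000000e+00,
         1.00000000e+00]])}
```

View pics/scene0.png

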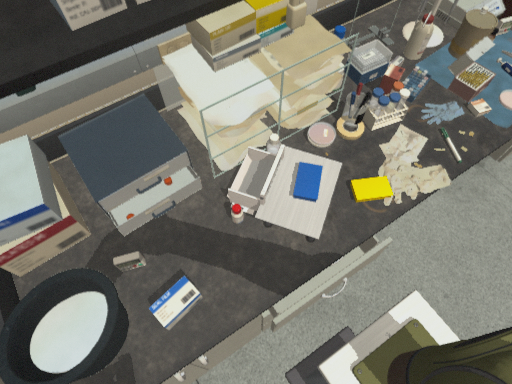

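View pics/side0.png

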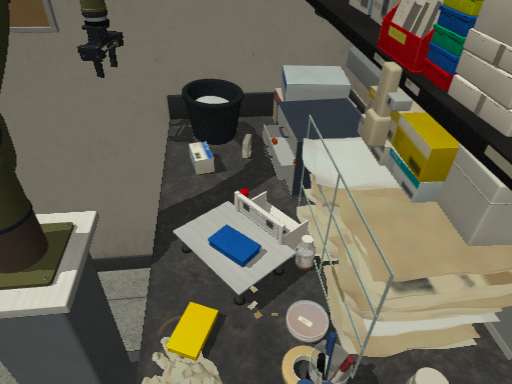

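The blue tube box lies on the deck at scene (308,181) and side (235,245). Possible mix-ups are the yellow look-alike at scene (371,189) and side (193,330), the film carton at scene (175,300), and the blue rack caps at scene (390,100). I choose the blue box on the deck and will check it in one close crop.

Run:
```python
import cv2,numpy as np
a=cv2.imread("pics/scene0.png")[125:245,220:350]; b=cv2.imread("pics/side0.png")[180:310,165:325]
a=cv2.resize(a,None,fx=4,fy=4,interpolation=cv2.INTER_CUBIC)[:, :]
b=cv2.resize(b,None,fx=4,fy=4,interpolation=cv2.INTER_CUBIC)
cv2.imwrite("pics/ca.png",a);cv2.imwrite("pics/cb.png",b)
```

```text
(no output)
```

View pics/ca.png

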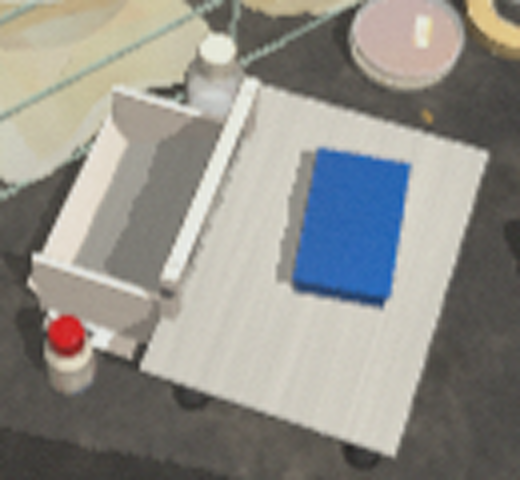

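View pics/cb.png

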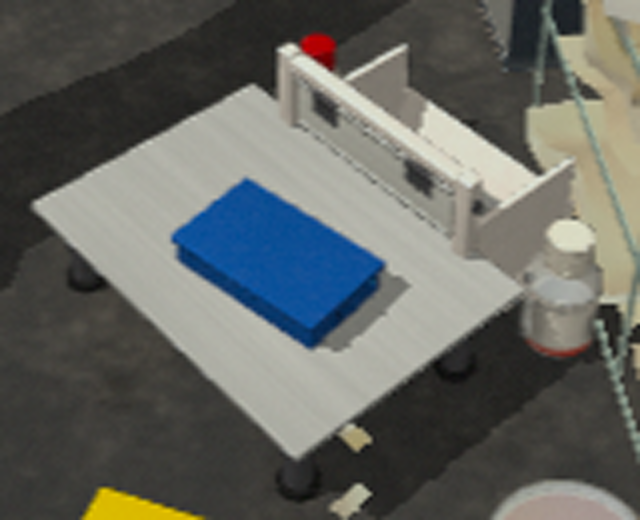

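The crops confirm that the blue box lies flat on the deck, before the white frame with the flap. Next I fit the poses from the corners in both views.

```bash
cat > h.py <<'E'
import numpy as np,cv2
from plant import r
from scipy.optimize import least_squares
from scipy.spatial.transform import Rotation as R
def proj(n,P):
    c=r.camera_params(n);p=R.from_quat(c["attitude"]).inv().apply(np.asarray(P)-c["position"])
    return np.c_[c["fx"]*p[:,0]/p[:,2]+c["cx"],c["fy"]*p[:,1]/p[:,2]+c["cy"]]
def place(v,L):
    L=np.array(L,float);c,s=np.cos(v[2]),np.sin(v[2])
    return np.c_[v[0]+c*L[:,0]-s*L[:,1],v[1]+s*L[:,0]+c*L[:,1],L[:,2]]
def fit(obs,v0):
    f=lambda v:np.concatenate([(proj(n,place(v,L))-px).ravel() for n,L,px in obs])
    o=least_squares(f,v0);return o.x,f(o.x).reshape(-1,2).round(1).tolist()
E
python3 - <<'E'
from h import *
A=lambda l:np.array(l)/4+[220-.4,125-.4]
B=lambda l:np.array(l)/4+[165-.4,180-.4]
z=.064
D=[[-.165,-.125,z],[-.165,.125,z],[.012,.125,z]]
D2=D+[[.012,-.125,z]]
for y0 in (0,1.6,3.1,-1.6):
    v,e=fit([("scene",D,A([(488,153),(397,456),(142,368)])),("side",D2,B([(296,457),(33,205),(252,85),(522,292)]))],[.5,.1,y0])
    if np.abs(e).max()<8: break
print("chute",v,e)
hx,hy=.0545,.033;T=[[-hx,-hy,.087],[hx,-hy,.087],[hx,hy,.087],[-hx,hy,.087]]
# box x ~ chute y: local +x = left
a=A([(411,162),(388,294),(295,285),(318,150)])  # front-right, front-left, back-left, back-right
b=B([(312,333),(173,240),(248,180),(385,265)])
Tb=[[-hx,hy,.087],[hx,hy,.087],[hx,-hy,.087],[-hx,-hy,.087]]
w,e=fit([("scene",Tb,a),("side",Tb,b)],[v[0],v[1],v[2]+1.57])
print("box",w,e)
c,s=np.cos(v[2]),np.sin(v[2]);d=w[:2]-v[:2]
print("box in chute",c*d[0]+s*d[1],-s*d[0]+c*d[1],w[2]-v[2]-np.pi/2)
H=place(v,[[0,-.085,.124],[0,.085,.124]]);print("header px A,B",(proj("scene",H)-[220,125])*4,(proj("side",H)-[165,180])*4)
print("end stop",place(v,[[.097,0,.011]]), "deck front", place(v,[[-.165,0,z]]))
s=r.get_state();M=R.from_quat(s["eef_rot"]).as_matrix();print(M.round(4),s["tool_pos"])
E
```

```text
chute [ 0.58503073 -0.01942567  0.62373407] [[0.9, -0.2], [0.1, 0.4], [-0.6, 0.2], [0.0, 0.5], [-0.8, -0.2], [0.2, -0.4], [1.1, -0.6]]
box [ 0.52497551 -0.08987563  2.34173097] [[0.4, 0.1], [1.2, 0.8], [-0.2, -1.6], [0.3, -1.0], [0.3, -0.6], [-0.9, -0.7], [-0.4, -0.6], [0.7, -0.7]]
box in chute -0.08989473890815422 -0.022107989515657588 0.14720057625325333
header px A,B [[261.19487049  78.40887617]
 [177.09683825 280.45468843]] [[467.99632651 186.71493545]
 [274.60849034  47.05824713]]
end stop [[0.66376594 0.03722914 0.011     ]] deck front [[ 0.45109971 -0.11579725  0.064     ]]
[[-9.707e-01  2.403e-01 -3.000e-04]
 [ 2.403e-01  9.707e-01 -1.700e-03]
 [-1.000e-04 -1.700e-03 -1.000e+00]] [0.15013986 0.60610908 0.2379725 ]
```

```bash
cat >> h.py <<'E'
V=np.array([.5850,-.0194,.6237])
def ray(n,px,z):
    c=r.camera_params(n);d=R.from_quat(c["attitude"]).apply([(px[0]-c["cx"])/c["fx"],(px[1]-c["cy"])/c["fy"],1])
    return (c["position"]+d*(z-c["position"][2])/d[2]).round(3)
def goal(cx,cy,z,head):
    """TCP goal in chute coords, heading of tool y relative to chute x; prints tool-frame delta"""
    s=r.get_state();T=R.from_quat(s["eef_rot"]);a=V[2]+head
    y=np.array([np.cos(a),np.sin(a),0]);Z=np.array([0,0,-1.]);G=R.from_matrix(np.c_[np.cross(y,Z),y,Z])
    p=place(V,[[cx,cy,z]])[0]
    print("d",T.inv().apply(p-s["tool_pos"]).round(4),"rot",(T.inv()*G).as_rotvec().round(4),"t",s["clock"],"F",s["contact_force"].round(1),"open",round(s["opening"],3))
    d=s["tool_pos"][:2]-V[:2];c,q=np.cos(V[2]),np.sin(V[2]);print("tcp chute",(c*d[0]+q*d[1]).round(4),(c*d[1]-q*d[0]).round(4),s["tool_pos"].round(4),"q",s["q"].round(2))
E
python3 - <<'E'
from h import *
goal(-.09,-.112,.20,0)
print("dish",ray("scene",(321,134),.02),"tape",ray("scene",(350,128),.02),"pens top",ray("scene",(358,92),.12),"rack foot",ray("scene",(212,172),0),ray("scene",(205,108),.15),"rack near foot",ray("scene",(352,70),.0),ray("side",(330,385),.0))
E
```

```text
d [-0.5995 -0.6438  0.0391] rot [-1.600e-03  7.000e-04  7.045e-01] t 0.1 F [ 1.1 -0.3 -0.2] open 0.998
tcp chute 0.0123 0.7617 [0.1501 0.6061 0.238 ] q [-1.29  0.69 -0.19  1.57  0.16  0.9  -0.22]
dish [ 0.663 -0.258  0.02 ] tape [ 0.63  -0.351  0.02 ] pens top [ 0.674 -0.392  0.12 ] rack foot [ 0.745  0.1   -0.   ] [0.854 0.04  0.15 ] rack near foot [ 0.842 -0.551  0.   ] [ 0.679 -0.388  0.   ]
```

carry_out([
  {"rot":[0,0,0.7045],"xyz":[-0.6,-0.644,0.0],"grip":185},
  {"rot":[0,0,0.7045],"xyz":[-0.6,-0.644,0.0],"grip":185},
  {"rot":[0,0,0.7045],"xyz":[-0.6,-0.644,0.0],"grip":185},
  {"rot":[0,0,0.7045],"xyz":[-0.6,-0.644,0.0],"grip":185},
  {"rot":[0,0,0.7045],"xyz":[-0.6,-0.644,0.0],"grip":185},
  {"rot":[0,0,0.7045],"xyz":[-0.6,-0.644,0.0],"grip":185},
  {"rot":[0,0,0.7045],"xyz":[-0.6,-0.644,0.0],"grip":185},
  {"rot":[0,0,0.7045],"xyz":[-0.6,-0.644,0.0],"grip":185},
], squeeze=10)

```text
clock: 0.77
tool_pos: [0.3125, 0.3135, 0.2387]
eef_rot: [0.456, 0.89, -0.0, 0.0]
contact_force: [0.6, -0.6, 0.4]
opening: 0.421
finger_force: 0.0
```

```bash
python3 -c "
from h import *
goal(-.09,-.112,.20,0)"
```

```text
d [-0.5413 -0.0634  0.0388] rot [-0.0001  0.0003  0.0002] t 0.7667 F [ 0.6 -0.6  0.4] open 0.421
tcp chute -0.0268 0.4293 [0.3125 0.3135 0.2387] q [-0.87  0.46 -0.03  2.1   0.03  0.59 -0.3 ]
```

carry_out([
  {"rot":[0,0,0],"xyz":[-0.541,-0.063,0.0],"grip":185},
  {"rot":[0,0,0],"xyz":[-0.541,-0.063,0.0],"grip":185},
  {"rot":[0,0,0],"xyz":[-0.541,-0.063,0.0],"grip":185},
  {"rot":[0,0,0],"xyz":[-0.541,-0.063,0.0],"grip":185},
  {"rot":[0,0,0],"xyz":[-0.541,-0.063,0.0],"grip":185},
  {"rot":[0,0,0],"xyz":[-0.541,-0.063,0.0],"grip":185},
  {"rot":[0,0,0],"xyz":[-0.541,-0.063,0.0],"grip":185},
  {"rot":[0,0,0],"xyz":[-0.541,-0.063,0.0],"grip":185},
])

```text
clock: 1.43
tool_pos: [0.4746, 0.022, 0.2386]
eef_rot: [0.456, 0.89, -0.0, -0.0]
contact_force: [0.6, 1.7, 0.4]
opening: 0.272
finger_force: 0.0
```

```bash
python3 -c "
from h import *
goal(-.09,-.112,.20,0)"
```

```text
d [-0.2101 -0.0245  0.0385] rot [-0.0003 -0.0004 -0.0003] t 1.4333 F [0.6 1.7 0.4] open 0.272
tcp chute -0.0655 0.0981 [0.4746 0.022  0.2386] q [-0.09  0.5  -0.08  2.01  0.07  0.64  0.41]
```

carry_out([
  {"rot":[0,0,0],"xyz":[-0.21,-0.0245,0.038],"grip":185},
  {"rot":[0,0,0],"xyz":[-0.21,-0.0245,0.038],"grip":185},
  {"rot":[0,0,0],"xyz":[-0.21,-0.0245,0.038],"grip":185},
  {"rot":[0,0,0],"xyz":[-0.21,-0.0245,0.038],"grip":185},
  {"rot":[0,0,0],"xyz":[-0.21,-0.0245,0.038],"grip":185},
  {"rot":[0,0,0],"xyz":[-0.21,-0.0245,0.038],"grip":185},
  {"rot":[0,0,0],"xyz":[-0.21,-0.0245,0.038],"grip":185},
  {"rot":[0,0,0],"xyz":[-0.21,-0.0245,0.038],"grip":185},
])

```text
clock: 2.1
tool_pos: [0.5763, -0.16, 0.2001]
eef_rot: [0.456, 0.89, 0.0, -0.001]
contact_force: [0.6, -0.2, -0.9]
opening: 0.272
finger_force: 0.0
```

Run:
```python
from h import *
goal(-.09,-.112,.073,0)
a=cv2.resize(r.snapshot("scene")[100:260,200:370,::-1],None,fx=3,fy=3,interpolation=cv2.INTER_CUBIC)
b=cv2.resize(r.snapshot("side")[120:320,120:320,::-1],(480,480),interpolation=cv2.INTER_CUBIC)[:480]
cv2.imwrite("pics/p1.png",cv2.resize(np.hstack([a[:480,:],b]),(800,388)))
```

```text
d [-0.0032 -0.0007  0.1271] rot [-0.0005 -0.002  -0.0005] t 2.1 F [ 0.6 -0.2 -0.9] open 0.272
tcp chute -0.0892 -0.1091 [ 0.5763 -0.16    0.2001] q [ 0.25  0.7  -0.1   1.69  0.09  0.76  0.73]
```

View pics/p1.png

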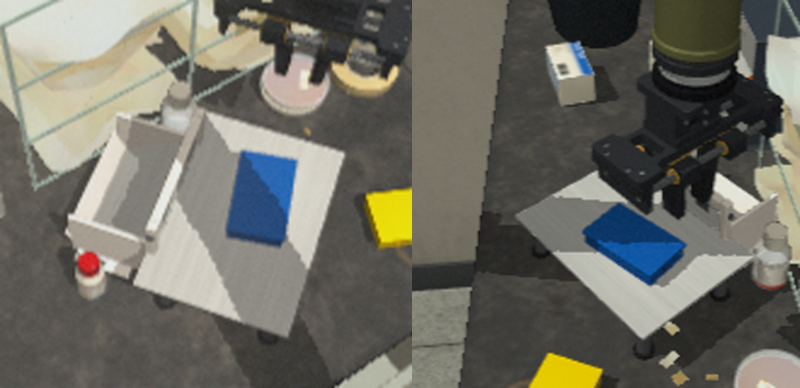

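The hand hovers at the box's right end with nothing touched. The box is unchanged: left panel (262,197), right panel (633,243). Now I descend beside its right end.

carry_out([
  {"rot":[0,0,0],"xyz":[-0.003,0,0.03],"grip":185},
  {"rot":[0,0,0],"xyz":[-0.003,0,0.06],"grip":185},
  {"rot":[0,0,0],"xyz":[-0.003,0,0.09],"grip":185},
  {"rot":[0,0,0],"xyz":[-0.003,0,0.11],"grip":185},
  {"rot":[0,0,0],"xyz":[-0.003,0,0.12],"grip":185},
  {"rot":[0,0,0],"xyz":[-0.003,0,0.126],"grip":185},
  {"rot":[0,0,0],"xyz":[-0.003,0,0.126],"grip":185},
])

```text
clock: 2.78
tool_pos: [0.5784, -0.1619, 0.0744]
eef_rot: [0.455, 0.89, 0.0, -0.001]
contact_force: [-0.0, 0.2, 1.0]
opening: 0.272
finger_force: 0.0
```

```bash
python3 -c "
from h import *
goal(-.09,-.0635,.073,0)"
```

```text
d [ 0.0483 -0.0014  0.0015] rot [-0.0003 -0.0011  0.0014] t 2.7833 F [-0.   0.2  1. ] open 0.272
tcp chute -0.0886 -0.1118 [ 0.5784 -0.1619  0.0744] q [ 0.24  0.88 -0.08  1.76  0.12  0.5   0.71]
```

carry_out([
  {"rot":[0,0,0],"xyz":[0.008,-0.001,0.001],"grip":185},
  {"rot":[0,0,0],"xyz":[0.016,-0.001,0.001],"grip":185},
  {"rot":[0,0,0],"xyz":[0.022,-0.001,0.001],"grip":185},
  {"rot":[0,0,0],"xyz":[0.027,-0.001,0.001],"grip":185},
  {"rot":[0,0,0],"xyz":[0.032,-0.001,0.001],"grip":185},
  {"rot":[0,0,0],"xyz":[0.037,-0.001,0.001],"grip":185},
  {"rot":[0,0,0],"xyz":[0.042,-0.001,0.001],"grip":185},
  {"rot":[0,0,0],"xyz":[0.046,-0.001,0.001],"grip":185},
])

```text
clock: 3.45
tool_pos: [0.5507, -0.1259, 0.0738]
eef_rot: [0.456, 0.89, 0.0, -0.0]
contact_force: [0.4, -0.3, 0.6]
opening: 0.274
finger_force: 0.2
```

Run:
```python
from h import *
goal(-.09,-.0635,.073,0)
im=r.snapshot("scene");im2=r.snapshot("side")
for n,i in(("scene",im),("side",im2)):
    h=cv2.cvtColor(i,cv2.COLOR_RGB2HSV);m=cv2.inRange(h,(100,150,50),(120,255,255))
    nn,l,st,ce=cv2.connectedComponentsWithStats(m)
    w={"scene":(308,181),"side":(235,245)}[n]
    print(n,[(st[k].tolist(),ce[k].round(1).tolist()) for k in range(1,nn) if st[k,4]>150 and np.hypot(*(ce[k]-w))<40])
cv2.imwrite("pics/p2.png",cv2.resize(np.hstack([cv2.resize(im[120:250,215:360,::-1],(435,390),interpolation=cv2.INTER_CUBIC),cv2.resize(im2[170:300,160:280,::-1],(360,390),interpolation=cv2.INTER_CUBIC)]),None,fx=1,fy=1))
```

```text
d [0.003  0.     0.0008] rot [ 0.0001 -0.0001  0.    ] t 3.45 F [ 0.4 -0.3  0.6] open 0.274
tcp chute -0.09 -0.0665 [ 0.5507 -0.1259  0.0738] q [ 0.18  0.86 -0.06  1.87  0.12  0.42  0.66]
scene [([287, 167, 33, 40, 801], [303.3, 185.7])]
side []
```

View pics/p2.png

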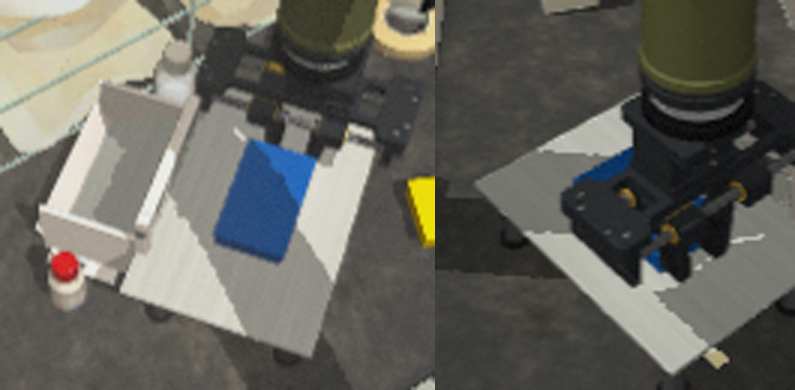

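The box has swung square and moved left. Its top corners in the left panel are about (317,158), (282,250), (217,236) and (252,140).

Run:
```python
from h import *
a=np.array([(317,158),(282,251),(217,237),(252,140)])/3+[214.7,119.7]
hx,hy=.0545,.033
Tb=[[-hx,hy,.087],[hx,hy,.087],[hx,-hy,.087],[-hx,-hy,.087]]
w,e=fit([("scene",Tb,a)],[.52,-.08,2.2]);d=w[:2]-V[:2];c,s=np.cos(V[2]),np.sin(V[2])
print(e,c*d[0]+s*d[1],c*d[1]-s*d[0],w[2]-V[2]-np.pi/2)
```

```text
[[0.4, -0.2], [1.3, 2.0], [-1.0, -1.0], [-0.8, -1.0]] -0.08312602720166067 -0.0016972706363995865 0.01033952403160221
```

carry_out([
  {"rot":[0,0,0],"xyz":[-0.01,0,0],"grip":185},
  {"rot":[0,0,0],"xyz":[-0.02,0,0],"grip":185},
  {"rot":[0,0,0],"xyz":[-0.025,0,-0.02],"grip":185},
  {"rot":[0,0,0],"xyz":[-0.025,0,-0.06],"grip":120},
  {"rot":[0,0,0],"xyz":[-0.025,0,-0.1],"grip":80},
  {"rot":[0,0,0.5],"xyz":[0.03,-0.04,-0.1],"grip":80},
  {"rot":[0,0,0.5],"xyz":[0.03,-0.04,-0.1],"grip":80},
  {"rot":[0,0,0.5],"xyz":[0.06,-0.06,-0.1],"grip":80},
])

```text
clock: 4.22
tool_pos: [0.4693, -0.1148, 0.1748]
eef_rot: [0.618, 0.787, 0.001, 0.003]
contact_force: [0.9, 1.0, -0.4]
opening: 0.63
finger_force: 0.0
```

```bash
python3 -c "
from h import *
goal(-.15,-.002,.16,-np.pi/2)"
```

```text
d [ 0.0072 -0.0034  0.0148] rot [ 6.5000e-03 -7.0000e-04  1.1866e+00] t 4.2167 F [ 0.9  1.  -0.4] open 0.63
tcp chute -0.1496 -0.0098 [ 0.4693 -0.1148  0.1748] q [ 0.13  0.61  0.01  2.06 -0.02  0.46  0.4 ]
```

carry_out([
  {"rot":[0,0,1.187],"xyz":[0.006,-0.002,0],"grip":80},
  {"rot":[0,0,1.187],"xyz":[0.006,-0.002,0],"grip":80},
  {"rot":[0,0,1.187],"xyz":[0.006,-0.002,0],"grip":80},
  {"rot":[0,0,1.187],"xyz":[0.006,-0.002,0],"grip":80},
  {"rot":[0,0,1.187],"xyz":[0.006,-0.002,0],"grip":80},
  {"rot":[0,0,1.187],"xyz":[0.006,-0.002,0],"grip":80},
  {"rot":[0,0,1.187],"xyz":[0.006,-0.002,0],"grip":80},
  {"rot":[0,0,1.187],"xyz":[0.006,-0.002,0],"grip":80},
])

```text
clock: 4.88
tool_pos: [0.465, -0.1087, 0.1739]
eef_rot: [0.919, 0.395, 0.001, 0.0]
contact_force: [-0.1, 0.2, 0.7]
opening: 0.686
finger_force: 0.0
```

```bash
python3 -c "
from h import *
goal(-.15,-.002,.073,-np.pi/2)"
```

```text
d [-0.0005 -0.0006  0.1009] rot [ 0.0013 -0.0009  0.1885] t 4.8833 F [-0.1  0.2  0.7] open 0.686
tcp chute -0.1495 -0.0024 [ 0.465  -0.1087  0.1739] q [-0.05  0.63  0.29  2.08 -0.38  0.48 -0.23]
```

carry_out([
  {"rot":[0,0,0.1885],"xyz":[0,0,0.02],"grip":80},
  {"rot":[0,0,0.1885],"xyz":[0,0,0.045],"grip":80},
  {"rot":[0,0,0.1885],"xyz":[0,0,0.07],"grip":80},
  {"rot":[0,0,0.1885],"xyz":[0,0,0.09],"grip":80},
  {"rot":[0,0,0.1885],"xyz":[0,0,0.098],"grip":80},
  {"rot":[0,0,0.1885],"xyz":[0,0,0.1],"grip":80},
  {"rot":[0,0,0.1885],"xyz":[0,0,0.1],"grip":80},
])

```text
clock: 5.47
tool_pos: [0.4643, -0.1082, 0.0736]
eef_rot: [0.951, 0.31, 0.0, -0.0]
contact_force: [0.7, 0.2, -0.0]
opening: 0.686
finger_force: 0.0
```

Run:
```python
from h import *
goal(-.012,-.002,.073,-np.pi/2)
im=r.snapshot("scene");im2=r.snapshot("side")
cv2.imwrite("pics/p3.png",np.hstack([cv2.resize(im[120:250,215:360,::-1],(435,390),interpolation=cv2.INTER_CUBIC),cv2.resize(im2[170:300,160:280,::-1],(360,390),interpolation=cv2.INTER_CUBIC)]))
```

```text
d [0.1378 0.0013 0.0006] rot [ 0.     -0.0002  0.0062] t 5.4667 F [ 0.7  0.2 -0. ] open 0.686
tcp chute -0.1498 -0.0016 [ 0.4643 -0.1082  0.0736] q [ 0.04  0.82  0.15  2.14 -0.54  0.22 -0.27]
```

View pics/p3.png

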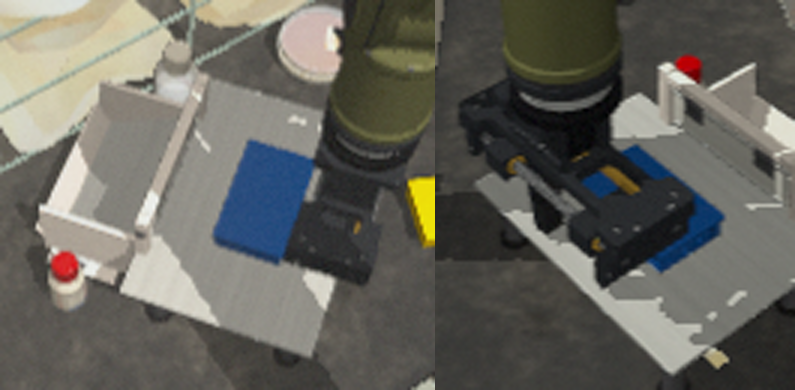

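The fingers are behind the box's near face with a gap, and the box at left panel (265,200) is square to the frame. I start the forward push.

carry_out([
  {"rot":[0,0,0.006],"xyz":[0.008,0,0],"grip":80},
  {"rot":[0,0,0.006],"xyz":[0.016,0,0],"grip":80},
  {"rot":[0,0,0.006],"xyz":[0.022,0,0],"grip":80},
  {"rot":[0,0,0.006],"xyz":[0.028,0,0],"grip":80},
  {"rot":[0,0,0.006],"xyz":[0.034,0,0],"grip":80},
  {"rot":[0,0,0.006],"xyz":[0.04,0,0],"grip":80},
  {"rot":[0,0,0.006],"xyz":[0.046,0,0],"grip":80},
  {"rot":[0,0,0.006],"xyz":[0.052,0,0],"grip":80},
])

```text
clock: 6.23
tool_pos: [0.5062, -0.0763, 0.0737]
eef_rot: [0.952, 0.307, -0.0, -0.0]
contact_force: [-0.1, 0.3, 0.5]
opening: 0.685
finger_force: 0.2
```

Run:
```python
from h import *
goal(-.012,-.002,.073,-np.pi/2)
im=r.snapshot("scene");im2=r.snapshot("side")
cv2.imwrite("pics/p4.png",np.hstack([cv2.resize(im[120:250,215:360,::-1],(435,390),interpolation=cv2.INTER_CUBIC),cv2.resize(im2[170:300,160:280,::-1],(360,390),interpolation=cv2.INTER_CUBIC)]))
```

```text
d [0.0852 0.0019 0.0007] rot [-0.0001  0.0002  0.0012] t 6.2333 F [-0.1  0.3  0.5] open 0.685
tcp chute -0.0972 -0.0002 [ 0.5062 -0.0763  0.0737] q [-0.07  0.84  0.22  2.04 -0.55  0.32 -0.34]
```

View pics/p4.png

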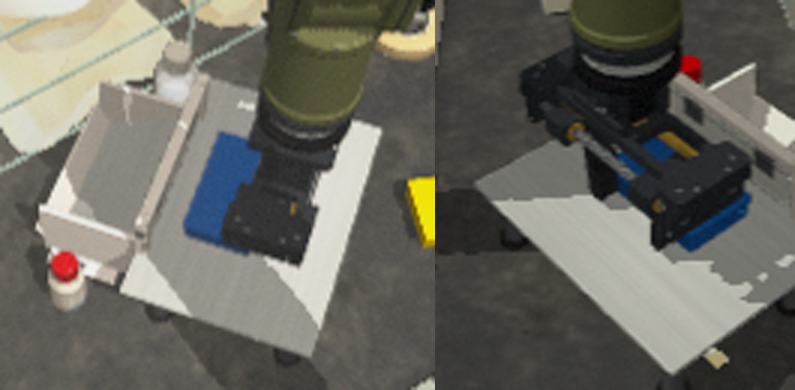

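The box moves squarely ahead of the fingers. Its leading top corners are at left panel (222,133) and (186,232); I check these before the frame.

Run:
```python
from h import *
for p in((222,133),(186,232)):
    d=ray("scene",(p[0]/3+214.7,p[1]/3+119.7),.087)[:2]-V[:2];c,s=np.cos(V[2]),np.sin(V[2]);print(c*d[0]+s*d[1],c*d[1]-s*d[0])
```

```text
-0.024355533883865355 -0.05097222743055169
-0.026761194053194687 0.06040197424627154
```

The corners read square (about 2 mm over 111 mm) and within 5 mm of the middle, inside the 18 mm margin. I continue.

carry_out([
  {"rot":[0,0,0],"xyz":[0.006,0,0],"grip":80},
  {"rot":[0,0,0],"xyz":[0.012,0,0],"grip":80},
  {"rot":[0,0,0],"xyz":[0.018,0,0],"grip":80},
  {"rot":[0,0,0],"xyz":[0.024,0,0],"grip":80},
  {"rot":[0,0,0],"xyz":[0.03,0,0],"grip":80},
  {"rot":[0,0,0],"xyz":[0.036,0,0],"grip":80},
  {"rot":[0,0,0],"xyz":[0.042,0,0],"grip":80},
  {"rot":[0,0,0],"xyz":[0.048,0,0],"grip":80},
])

```text
clock: 7.0
tool_pos: [0.5452, -0.0483, 0.0737]
eef_rot: [0.952, 0.307, -0.0, -0.0]
contact_force: [-0.5, -0.1, -0.8]
opening: 0.684
finger_force: 0.3
```

Run:
```python
from h import *
goal(-.012,0,.073,-np.pi/2)
im=r.snapshot("scene");im2=r.snapshot("side")
cv2.imwrite("pics/p5.png",np.hstack([cv2.resize(im[120:250,215:360,::-1],(435,390),interpolation=cv2.INTER_CUBIC),cv2.resize(im2[170:300,160:280,::-1],(360,390),interpolation=cv2.INTER_CUBIC)]))
```

```text
d [ 0.0372 -0.0002  0.0007] rot [-0.0001  0.0001  0.0012] t 7.0 F [-0.5 -0.1 -0.8] open 0.684
tcp chute -0.0492 -0.0002 [ 0.5452 -0.0483  0.0737] q [-0.16  0.87  0.28  1.94 -0.55  0.41 -0.41]
```

View pics/p5.png

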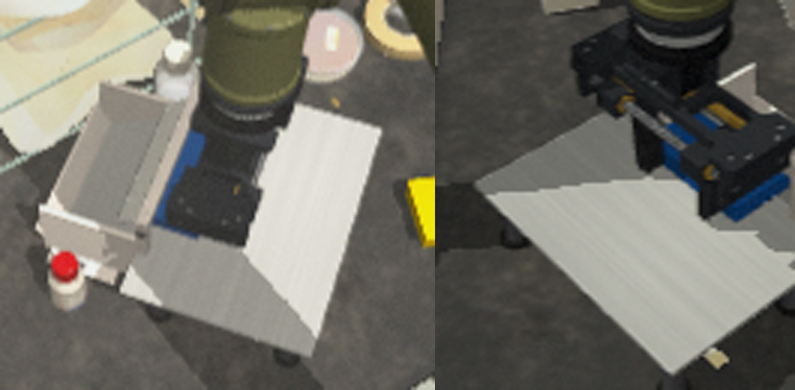

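The box is going in under the flap (left panel, around (185,190)), between the posts and with negligible force. I push on to just short of the front face.

carry_out([
  {"rot":[0,0,0],"xyz":[0.006,0,0],"grip":80},
  {"rot":[0,0,0],"xyz":[0.012,0,0],"grip":80},
  {"rot":[0,0,0],"xyz":[0.018,0,0],"grip":80},
  {"rot":[0,0,0],"xyz":[0.023,0,0],"grip":80},
  {"rot":[0,0,0],"xyz":[0.028,0,0],"grip":80},
  {"rot":[0,0,0],"xyz":[0.032,0,0],"grip":80},
  {"rot":[0,0,0],"xyz":[0.034,0,0],"grip":80},
  {"rot":[0,0,0],"xyz":[0.034,0,0],"grip":80},
])

```text
clock: 7.77
tool_pos: [0.5729, -0.0282, 0.0737]
eef_rot: [0.951, 0.308, 0.0, -0.0]
contact_force: [0.5, -0.4, 0.1]
opening: 0.686
finger_force: 0.0
```

Run:
```python
from h import *
goal(-.012,0,.073,-np.pi/2)
im=r.snapshot("scene")
h=cv2.cvtColor(im,cv2.COLOR_RGB2HSV);m=cv2.inRange(h,(100,130,40),(125,255,255))[140:215,225:300]
ys,xs=np.nonzero(m);print(len(xs),xs.mean()+225,ys.mean()+140, xs.min()+225,xs.max()+225,ys.min()+140,ys.max()+140)
P=place(V,[[.069,0,.05]]);print("box at stop expected px",proj("scene",P))
```

```text
d [ 0.0029 -0.0001  0.0007] rot [ 0.0001 -0.0007  0.002 ] t 7.7667 F [ 0.5 -0.4  0.1] open 0.686
tcp chute -0.0149 -0.0001 [ 0.5729 -0.0282  0.0737] q [-0.21  0.89  0.31  1.86 -0.55  0.47 -0.46]
604 249.6158940397351 176.2185430463576 234 264 161 192
box at stop expected px [[251.57624112 175.44578604]]
```

The blue patch is now at scene (250,176), where the box should rest against the stop. I draw the hand back and up.

carry_out([
  {"rot":[0,0,0],"xyz":[-0.01,0,0],"grip":80},
  {"rot":[0,0,0],"xyz":[-0.03,0,0],"grip":80},
  {"rot":[0,0,0],"xyz":[-0.055,0,0],"grip":80},
  {"rot":[0,0,0],"xyz":[-0.08,0,-0.01],"grip":80},
  {"rot":[0,0,0],"xyz":[-0.1,0,-0.04],"grip":80},
  {"rot":[0,0,0],"xyz":[-0.11,0,-0.07],"grip":80},
  {"rot":[0,0,0],"xyz":[-0.12,0,-0.1],"grip":80},
  {"rot":[0,0,0],"xyz":[-0.12,0,-0.1],"grip":80},
])

```text
clock: 8.48
tool_pos: [0.4742, -0.1023, 0.178]
eef_rot: [0.952, 0.305, 0.002, 0.002]
contact_force: [0.2, 0.4, 0.2]
opening: 0.689
finger_force: 0.0
```

Run:
```python
from h import *
goal(-.12,0,.17,-np.pi/2)
im=r.snapshot("scene");im2=r.snapshot("side")
cv2.imwrite("pics/p6.png",np.hstack([cv2.resize(im[120:250,215:360,::-1],(435,390),interpolation=cv2.INTER_CUBIC),cv2.resize(im2[170:290,220:330,::-1],(358,390),interpolation=cv2.INTER_CUBIC)]))
```

```text
d [ 0.0183 -0.0027  0.008 ] rot [ 0.0049 -0.0031 -0.004 ] t 8.4833 F [0.2 0.4 0.2] open 0.689
tcp chute -0.1383 -0.0026 [ 0.4742 -0.1023  0.178 ] q [-0.11  0.64  0.37  2.06 -0.46  0.51 -0.36]
```

View pics/p6.png

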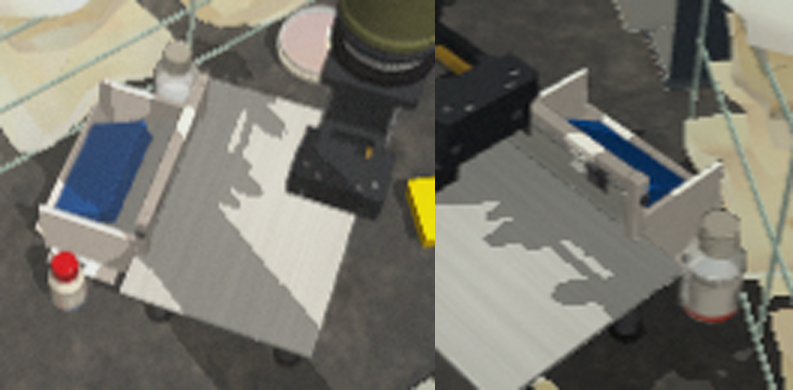

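The box lies on the slide against the stop (left panel (105,170)). The flap hangs shut under the header (right panel (600,165)), and both bottles stand where they were. I let things settle briefly, then hand in.

carry_out([
  {"rot":[0,0,0],"xyz":[0,0,0],"grip":80},
  {"rot":[0,0,0],"xyz":[0,0,0],"grip":80},
  {"rot":[0,0,0],"xyz":[0,0,0],"grip":80},
  {"rot":[0,0,0],"xyz":[0,0,0],"grip":80},
  {"rot":[0,0,0],"xyz":[0,0,0],"grip":80},
  {"rot":[0,0,0],"xyz":[0,0,0],"grip":80},
])

```text
clock: 9.08
tool_pos: [0.4749, -0.0989, 0.1733]
eef_rot: [0.952, 0.307, -0.0, -0.0]
contact_force: [0.1, 0.3, 0.1]
opening: 0.687
finger_force: 0.0
```

```bash
python3 -c "
from plant import r
print(r.finish_job())"
```

```text
the job is handed in; nothing more can be done
None
```

I handed the job in at about 9 s of the 58 s: the blue tube box went in under the flap and rests at the end stop, the flap hangs shut, the hand is clear, and nothing else was touched; no verdict came back.

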